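# Check a bun's temperature with a spring-nosed thermometer wand

### The job

Take the thermometer wand out of its holder, aim it square-on at the dark toasted spot in the middle of the bun on the sloping rack, and press its springy nose gently against the crust, about half-way in, holding it still for two seconds so that it takes a reading. Then stand the wand back in its holder and let go. Buns differ in thickness, so feel for the crust, never press hard, and leave the jar, the tin and the stack of paper sleeves where they are.

Things in the scene. Friction and masses are not known exactly. Their poses are not given: they have to be found in the camera images.
- wand: Thermometer wand, loose, about 0.15 kg, nose down in the holder. Origin: middle of its round grip (white, blue band, 28 mm diameter, 33 mm up and down from the origin), to be grasped from above at any yaw. z runs along the wand, away from the nose. Below the origin: orange collar, 50 mm diameter, at 33 to 39 mm; barrel, 26 mm diameter, to 105 mm; black nose, free tip at 127 mm.
- nose_tip (a point): Centre of the flat end of the wand's black nose (16 mm diameter); same axes as the wand.
- nose (a joint): How far the wand's nose is pressed in: 0 free, 0.014 m fully in. It is a spring: about 0.8 N starts it moving, then 0.4 N more for each mm (2.8 N at 5 mm, 4 N at 8 mm, 6.4 N fully in, where it stops hard).
- bed_mid (a point): Centre of the top face of the sloping grey metal bed (160 x 164 mm), under the bun's middle. x points up the slope, y across, z square out of the bed. Slope (15 to 31 degrees) and heading differ each time; it does not give under a gentle press. The bun's flat top, parallel to the bed, lies 20 to 46 mm above this point along z: it differs each time, is not measured and must be felt.
- stand: Fixed steel base of the sloping rack (190 x 190 mm). It carries the bed and, fast on it, the golden round bun, 112 mm wide, with a dark toasted spot of 30 mm diameter in the middle of its top, on the z axis of point bed_mid. Origin: centre of its underside, on the worktop; the slope faces -x of this frame. Highest part under 190 mm.
- holder: Fixed steel tube on a round foot of 90 mm diameter. Origin: centre of its underside; z up. Rim 120 mm high, 52 mm outside and 38 mm inside diameter, bottom 14 mm above the origin. The wand hangs in it by its collar, so that the wand's origin is 159 mm above the holder's origin.
- jar: Spice jar with a red cap, 54 mm diameter, 85 mm tall, loose, to be left alone. Origin: centre of its underside.
- tin: Open steel cup, 64 mm diameter, 75 mm tall, loose, to be left alone. Origin: centre of its underside.
- sleeves: Stack of white paper sleeves, a block 70 x 100 x 35 mm, loose, to be left alone. Origin: centre of its underside.
There are look-alikes about, which are no part of the job. There is more than one size of the wand; the job needs the smaller. What is shaped like the holder but purple is not meant.

How it is judged:
By the outcome, as a careful person would: the job done as asked, in the order asked, and still so for the second after the job is handed in, with the robot touching nothing.
It also fails if it takes over 62 s, if anything falls off the work surface, if the arm or the gripper's body presses on something with over 40 N, if the wrist force passes 120 N, or if a joint passes its speed limit or range.

### The arm

A 7-joint arm with a two-finger parallel gripper is mounted at the origin on the work surface. World frame = base frame: x ahead of the robot, y to its left, z up, the work surface at z = 0. Lengths are in m, angles in rad, forces in N, time in s.
With the tool pointing down it reaches from about 0.35 to 0.9 m from the base axis. Payload 8.1 kg.
Tool frame: the origin (TCP) lies on the centre line of the jaws, within the pads' length; the fingertips stand 17 mm ahead of it and the grasp point (between the pads) lies 2 mm behind it; z points along the fingers, y is the direction in which the jaws open and shut (so a half turn about z gives the same grasp; the last joint's range is limited). The gripper opens to 92 mm and grips with 3 to 60 N. Pads are 19 mm wide; open, the fingers measure 130 mm over their backs; the gripper's body (75 mm by 190 mm) begins 47 mm behind the grasp point.
Start: joints at [-1.341, 0.434, 0.025, 1.573, -0.012, 1.134, -0.075], TCP at [0.204, 0.591, 0.244] pointing down, gripper open.
Joint ranges: [-2.62, 2.62], [-0.44, 2.09], [-1.27, 1.32], [0.08, 2.57], [-1.32, 4.46], [0.12, 2], [-2.74, 2.74]. Speed limits (rad/s): [2.22, 2.22, 3.01, 3.01, 3.14, 3.14, 3.14].

### API

Orientations are given as a rotation vector (axis times angle).
In Python, from cell import arm, imaging, job gives the robot as it stands.
- The arm moves only by the tool jog_arm, never from a script. Its argument "moves" is a list of rows, each an object with "fingers": the closure, from -1 (fully open) to 1 (shut); "xyz": the shift along the tool's x, y, z in cm, a list of three; "angular": the turn, a rotation vector about the tool's x, y, z in rad, a list of three. In form: [{"fingers": fingers, "xyz": [dx, dy, dz], "angular": [ax, ay, az]}, ...]. A call has 1 to 12 rows; each row is the pose to reach, as a shift and turn from the pose commanded when the call began, along the tool's axes at that moment; what a row does not reach only later rows make up. A row lasts 1/8 s, in which the tool goes at most 62.5 mm and 10.7 degrees, less where a joint would pass 70% of its speed; a pose out of reach is approached as far as the arm can. A call with a gripper value outside its range is refused whole. The fingers move at their own pace and stop on an object; "grip_force" is the grip in N (left out, the last holds). Time passes only in rows, so rows that repeat a pose let the fingers close. It gives the time, the measured TCP pose, the force and the opening at its end, in the units of the state.
- arm.observe(): the state, without advancing time (a new reading comes with each control period).
- imaging.get_image(name): name is "scene" or "top" or "wrist"; returns the picture (480x640x3 uint8, red, green, blue); there is no depth.
- imaging.camera_params(name): a dict with "fx", "fy", "cx", "cy" (pixels), "dist" ([k1, k2, p1, p2, k3] as OpenCV has them; the pictures are not rectified), "rvec" (rotation vector, rad) and "tvec" (3), from world to camera coordinates, as OpenCV has them; the wrist camera has in their place "hand_eye" (4x4, takes a point from camera to tool coordinates, whose origin is the TCP and whose axes are the flange's). Camera axes: x right, y down, z forward; pixel columns grow to the right and rows downward; lengths in m; the calibration is good to about 2 mm. A picture is of the moment at which its call begins: read the wrist's pose just before it. camera_params takes no time and is no camera call.
- job.sign_off(): hands the job in, once; it reports no verdict.
The state is a dict: "clock": time; "joints": joint angles; "dq": joint speeds; "joint_efforts": joint torques, N m; "position": TCP position; "ee_rot": TCP orientation; "force": force on the tool from outside, world axes, zero at the start; "ft_torque": the same for the moment, N m; "width": opening from 0.0 (shut) to 1.0 (fully open).
Only numpy, scipy, OpenCV 4.12 (cv2) and the standard library are available. Lean on these libraries where they do the work, as an engineer would, in place of code of your own. Each camera call takes 0.05 s, during which the arm holds its last target. There are 200 camera calls.

## Working session

There is one attempt and no reset: what is moved stays moved. The work goes in short steps, Python scripts to look and compute and a tool call to move; the robot and the scene stay as the last step left them, time stands still between calls to the robot, and variables do not carry over. Pictures are saved under pics/ and viewed, about 8 in all and at most 12, crops included, and the job is handed in when it is done.

Besides the shell and the picture viewer there is one more tool, called after "Call:" by a JSON object that holds its "op" and its "data", one argument or row to a line. jog_arm: Moves the arm, as the interface text tells. Its arguments: {"type":"object","properties":{"moves":{"type":"array"},"grip_force":{"type":"number"}},"required":["moves"]}

```bash
ls; mkdir -p pics
python3 - <<'E'
from cell import arm, imaging, job
import cv2, numpy as np
s=arm.observe(); print(s)
for n in("scene","top","wrist"):
    im=imaging.get_image(n); cv2.imwrite(f"pics/{n}0.png",im[:,:,::-1]); p=imaging.camera_params(n); print(n,p)
E
```

```text
pics
{'clock': 0.0, 'joints': array([-1.3405976 ,  0.43519328,  0.02496165,  1.57409368, -0.01162163,
        1.13402304, -0.07509234]), 'dq': array([-4.35260054e-05,  9.06307080e-05, -1.39709603e-03, -2.14311995e-04,
        1.71458906e-03, -1.12058846e-03, -7.14404318e-05]), 'joint_efforts': array([ 2.67100477e-04, -6.67850447e+01,  9.84825119e-01, -3.14479208e+01,
       -6.06874935e-02,  4.27161204e-02,  1.50317796e-04]), 'position': array([0.20405958, 0.5902275 , 0.2429646 ]), 'ee_rot': array([-5.20420466e-01, -3.09804104e+00,  2.45930927e-03]), 'force': array([0.29767635, 0.6137014 , 0.18082145]), 'ft_torque': array([ 0.0159664, -0.03624  ,  0.0139206]), 'width': 1.0035833314282914}
scene {'fx': 516.4854118435609, 'fy': 516.4854118435609, 'cx': 314.9128128560367, 'cy': 233.97048928620237, 'dist': array([0.04898491, 0.        , 0.        , 0.        , 0.        ]), 'rvec': array([ 2.17666486,  1.03980516, -0.4437601 ]), 'tvec': array([-0.40328264, -0.21020531,  1.43240658])}
top {'fx': 525.1197140770616, 'fy': 525.1197140770616, 'cx': 323.0090834680328, 'cy': 235.17419752721227, 'dist': array([-0.0305836,  0.       ,  0.       ,  0.       ,  0.       ]), 'rvec': array([ 2.18350202, -2.20558428,  0.07731909]), 'tvec': array([0.03932679, 0.56624074, 1.17593518])}
wrist {'fx': 390.93071109443014, 'fy': 390.93071109443014, 'cx': 321.0056496984388, 'cy': 236.550444608823, 'dist': array([-0.01694483,  0.        ,  0.        ,  0.        ,  0.        ]), 'hand_eye': array([[ 1.92127988e-04, -9.60672913e-01, -2.77682404e-01,
         7.50735348e-02],
       [ 9.99999699e-01,  3.93444033e-04, -6.69264932e-04,
         1.68040092e-03],
       [ 7.52197177e-04, -2.77682192e-01,  9.60672699e-01,
        -1.40453549e-01],
       [ 0.00000000e+00,  0.00000000e+00,  0.00000000e+00,
         1.00000000e+00]])}
```

View pics/scene0.png

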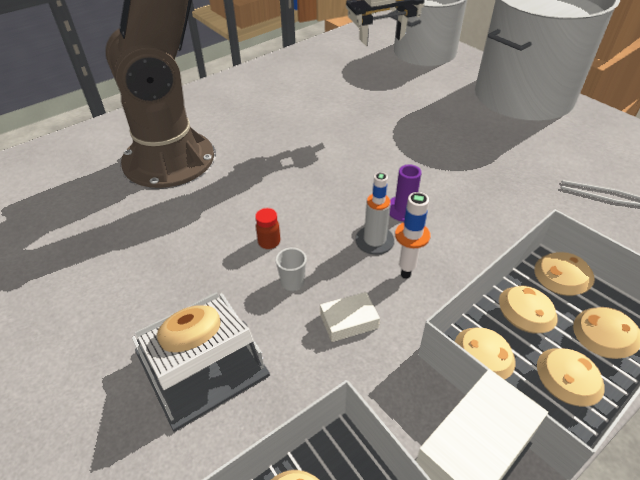

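View pics/top0.png

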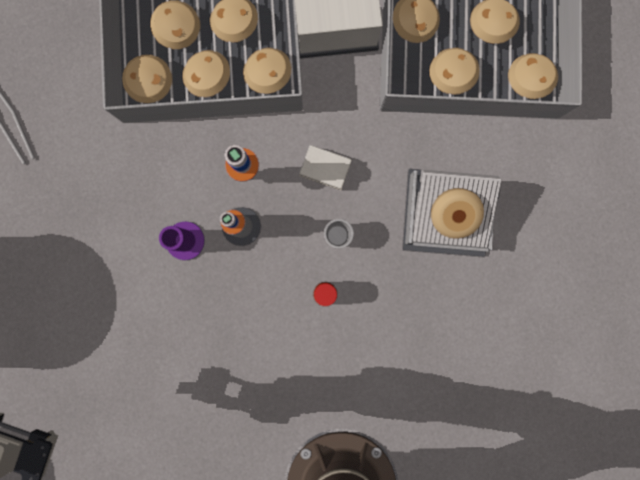

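The small wand is in the grey holder: scene (378,200), top (232,220). The larger look-alike stands about 10 cm away at top (240,160). The bun rack is at top (457,213) and scene (195,335). Next I'll zoom in on the rack in both views.

Run:
```python
import cv2, numpy as np
a=cv2.imread("pics/scene0.png")[280:430,120:280]; b=cv2.imread("pics/top0.png")[155:265,395:515]
a=cv2.resize(a,(400,375),interpolation=cv2.INTER_CUBIC); b=cv2.resize(b,(400,367),interpolation=cv2.INTER_CUBIC)
o=np.zeros((375,800,3),np.uint8);o[:,:400]=a;o[:367,400:]=b;cv2.imwrite("pics/rack.png",o)
```

```text
(no output)
```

View pics/rack.png

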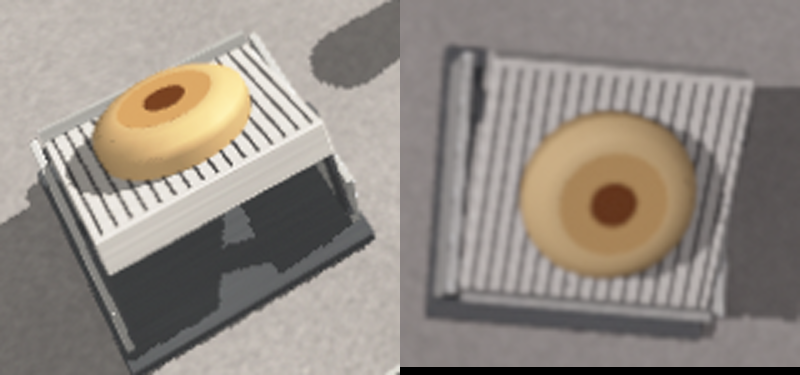

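```bash
cat > h.py <<'E'
import cv2, numpy as np
from scipy.spatial.transform import Rotation as R
from cell import arm, imaging, job
def ray(n,uv):
    p=imaging.camera_params(n); K=np.array([[p['fx'],0,p['cx']],[0,p['fy'],p['cy']],[0,0,1]])
    d=np.r_[cv2.undistortPoints(np.float64([[uv]]),K,p['dist'])[0,0],1]
    if n=='wrist':
        s=arm.observe(); Rt=R.from_rotvec(s['ee_rot']).as_matrix(); H=p['hand_eye']
        o=s['position']+Rt@H[:3,3]; d=Rt@H[:3,:3]@d
    else:
        Rm=R.from_rotvec(p['rvec']).as_matrix(); o=-Rm.T@p['tvec']; d=Rm.T@d
    return o,d/np.linalg.norm(d)
def plane(n,uv,z):
    o,d=ray(n,uv); return o+d*(z-o[2])/d[2]
def tri(r):
    M=sum(np.eye(3)-np.outer(d,d) for o,d in r); b=sum((np.eye(3)-np.outer(d,d))@o for o,d in r)
    x=np.linalg.solve(M,b); return x,[float(np.linalg.norm(np.cross(x-o,d))) for o,d in r]
def blobs(im,lo,hi,minA=20):
    m=cv2.inRange(cv2.cvtColor(im,cv2.COLOR_RGB2HSV),lo,hi); n,_,st,c=cv2.connectedComponentsWithStats(m)
    return [(c[i].round(1),st[i].tolist()) for i in range(1,n) if st[i,4]>minA]
E
python3 - <<'E'
from h import *
S=lambda u,v:(120+u/2.5,280+v/2.5); T=lambda u,v:(395+(u-400)/3.333,155+v/3.333)
P={}
for k,s,t in (('A',(105,245),(752,78)),('B',(325,125),(490,57)),('C',(250,38),(460,292)),('D',(38,140),(722,315)),('spot',(164,98),(613,205))):
    x,e=tri([ray('scene',S(*s)),ray('top',T(*t))]); P[k]=x; print(k,x.round(4),np.round(e,4))
for a,b in ('AB','BC','CD','DA'): print(a+b,(P[b]-P[a]).round(3),np.linalg.norm(P[a]-P[b]).round(3))
for n in('scene','top'):
    im=cv2.imread(f'pics/{n}0.png')[:,:,::-1].copy()
    print(n,'orange');[print(b) for b in blobs(im,(5,200,120),(14,255,255))]
    print(n,'blue');[print(b) for b in blobs(im,(105,150,60),(125,255,255))]
E
```

```text
A [ 0.6769 -0.3358  0.1245] [0.0032 0.0032]
B [ 0.6904 -0.1745  0.1215] [0.0004 0.0004]
C [ 0.5468 -0.1605  0.0629] [0.0025 0.0025]
D [ 0.5303 -0.3309  0.0658] [0.004 0.004]
spot [ 0.5971 -0.2495  0.1182] [0.0008 0.0008]
AB [ 0.013  0.161 -0.003] 0.162
BC [-0.144  0.014 -0.059] 0.156
CD [-0.017 -0.17   0.003] 0.171
DA [ 0.147 -0.005  0.059] 0.158
scene orange
(array([377.6, 203.6]), [368, 196, 21, 13, 117])
(array([275. , 227.4]), [270, 222, 9, 10, 40])
(array([411.4, 238.4]), [396, 224, 33, 24, 330])
scene blue
(array([295.,   4.]), [294, 0, 3, 9, 27])
(array([379.2, 191.8]), [373, 186, 13, 12, 116])
(array([414.1, 221.5]), [405, 211, 21, 20, 290])
top orange
top blue
(array([243.3, 166. ]), [235, 160, 14, 11, 45])
```

Run:
```python
from h import *
print('small blue scene z.155',plane('scene',(379.2,191.8),.159)); print('small top cap', plane('top',(229,218),.192))
print('tri cap',tri([ray('scene',(380.5,177)),ray('top',(229,218))]))
print('big cap',tri([ray('scene',(418,199)),ray('top',(235.5,154.5))]))
print('big tip table',plane('scene',(406,276),0)); print('purple',plane('top',(171,239),.12),plane('scene',(409,170),.12))
s=arm.observe();print(R.from_rotvec(s['ee_rot']).as_matrix().round(3))
```

```text
small blue scene z.155 [0.59854002 0.21309322 0.159     ]
small top cap [0.59106312 0.21743991 0.192     ]
tri cap (array([0.59178551, 0.2184003 , 0.19135506]), [0.0010575088112492524, 0.0010575088112491859])
big cap (array([0.70932562, 0.20036214, 0.22212173]), [0.00023979605727771953, 0.00023979605727765397])
big tip table [0.71195638 0.20116381 0.        ]
purple [0.55542871 0.35012871 0.12      ] [0.55581212 0.35137836 0.12      ]
[[-0.945  0.327 -0.   ]
 [ 0.327  0.945 -0.001]
 [-0.    -0.001 -1.   ]]
```

```bash
cat >> h.py <<'E'
def go(pos,Rg=None,cmd=None):
    "shift (cm) and turn in current tool axes to reach pose"
    s=arm.observe(); Rt=R.from_rotvec(s['ee_rot']).as_matrix() if cmd is None else cmd[1]; p=s['position'] if cmd is None else cmd[0]
    dx=Rt.T@(np.array(pos)-p)*100; a=R.from_matrix(Rt.T@Rg).as_rotvec() if Rg is not None else np.zeros(3)
    print('t',s['clock'],'pos',s['position'].round(4),'F',s['force'].round(2),'w',round(s['width'],3),'-> xyz',dx.round(2),'ang',a.round(4))
DOWN=np.array([[-1,0,0],[0,1,0],[0,0,-1.]])
E
python3 - <<'E'
from h import *
go([.593,.217,.30],DOWN)
E
```

```text
t 0.15 pos [0.2041 0.5903 0.2431] F [ 0.15 -0.13 -0.39] w 1.003 -> xyz [-48.95 -22.58  -5.65] ang [-1.200e-03 -1.000e-04 -3.329e-01]
```

Call:
{"op": "jog_arm", "data": {
  "moves": [
    {"fingers": -1, "xyz": [-20, -9, -5.65], "angular": [0, 0, -0.1]},
    {"fingers": -1, "xyz": [-30, -15, -5.65], "angular": [0, 0, -0.333]},
    {"fingers": -1, "xyz": [-48.95, -22.58, -5.65], "angular": [0, 0, -0.333]},
    {"fingers": -1, "xyz": [-48.95, -22.58, -5.65], "angular": [0, 0, -0.333]},
    {"fingers": -1, "xyz": [-48.95, -22.58, -5.65], "angular": [0, 0, -0.333]},
    {"fingers": -1, "xyz": [-48.95, -22.58, -5.65], "angular": [0, 0, -0.333]},
    {"fingers": -1, "xyz": [-48.95, -22.58, -5.65], "angular": [0, 0, -0.333]},
    {"fingers": -1, "xyz": [-48.95, -22.58, -5.65], "angular": [0, 0, -0.333]},
    {"fingers": -1, "xyz": [-48.95, -22.58, -5.65], "angular": [0, 0, -0.333]},
    {"fingers": -1, "xyz": [-48.95, -22.58, -5.65], "angular": [0, 0, -0.333]},
    {"fingers": -1, "xyz": [-48.95, -22.58, -5.65], "angular": [0, 0, -0.333]},
    {"fingers": -1, "xyz": [-48.95, -22.58, -5.65], "angular": [0, 0, -0.333]}
  ]
}}

```text
clock: 1.65
position: [0.592, 0.2189, 0.3001]
ee_rot: [0.004, -3.141, -0.001]
force: [0.3, 0.3, 0.3]
width: 1.0
```

Run:
```python
from h import *
go([.593,.217,.30],DOWN); print(arm.observe()['joints'].round(2))
im=imaging.get_image('wrist'); cv2.imwrite('pics/w1.png',im[:,:,::-1])
for n,l,h in(('or',(5,180,100),(16,255,255)),('bl',(105,120,40),(125,255,255))): print(n,blobs(im,l,h,100))
```

```text
t 1.65 pos [0.592  0.2189 0.3001] F [0.26 0.3  0.28] w 1.0 -> xyz [-0.1  -0.19  0.  ] ang [ 0.0006 -0.0008  0.0025]
[-0.54  0.41  0.14  1.48 -0.06  1.26  1.19]
or [(array([141.2,  40.6]), [106, 0, 58, 68, 1812]), (array([324.9, 204.6]), [297, 186, 59, 49, 1162]), (array([302.9, 318.5]), [272, 309, 63, 17, 775])]
bl [(array([325.8, 210.1]), [310, 204, 34, 16, 240]), (array([302. , 370.4]), [274, 362, 53, 31, 774])]
```

View pics/w1.png

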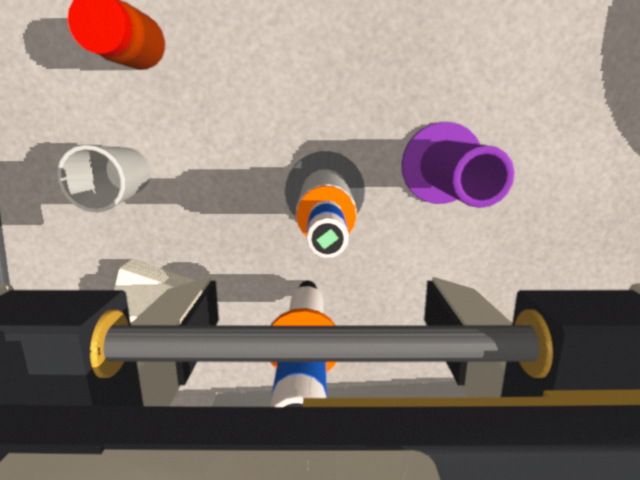

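The wrist picture shows the small wand's cap at (327,238), its collar around (326,214), and the big wand standing clear behind it under the jaws.

Run:
```python
from h import *
im=cv2.imread('pics/w1.png')
g=cv2.cvtColor(im,cv2.COLOR_BGR2HSV)[200:262,300:355]
m=cv2.inRange(g,(0,0,110),(180,60,255)); n,l,st,c=cv2.connectedComponentsWithStats(255-m)
for i in range(1,n): print(st[i]+np.array([300,200,0,0,0]),(c[i]+[300,200]).round(1))
print(plane('wrist',(327,238),.192),plane('wrist',(326.5,213),.126))
go([.593,.217,.161],DOWN)
```

```text
[ 300  200   55   37 1127] [326.5 212.3]
[312 224  31  30 714] [327.1 238.2]
[0.59032571 0.22431903 0.192     ] [0.58816713 0.22484663 0.126     ]
t 1.7 pos [0.5921 0.2188 0.3002] F [ 0.31  0.45 -0.82] w 0.998 -> xyz [-0.1  -0.19 13.92] ang [ 0.0005 -0.0005  0.0025]
```

Call:
{"op": "jog_arm", "data": {
  "moves": [
    {"fingers": -1, "xyz": [0.2, 0.42, 5], "angular": [0, 0, 0]},
    {"fingers": -1, "xyz": [0.2, 0.42, 10], "angular": [0, 0, 0]},
    {"fingers": -1, "xyz": [0.2, 0.42, 14.3], "angular": [0, 0, 0]},
    {"fingers": -1, "xyz": [0.2, 0.42, 14.3], "angular": [0, 0, 0]},
    {"fingers": -1, "xyz": [0.2, 0.42, 14.3], "angular": [0, 0, 0]}
  ]
}}

```text
clock: 2.33
position: [0.5917, 0.2224, 0.1591]
ee_rot: [-0.001, 3.14, 0.002]
force: [0.2, -0.5, 0.1]
width: 0.997
```

Run:
```python
from h import *
go([.590,.223,.157],DOWN)
im=imaging.get_image('wrist'); cv2.imwrite('pics/w2.png',im[:,:,::-1])
```

```text
t 2.325 pos [0.5917 0.2224 0.1591] F [ 0.19 -0.45  0.09] w 0.997 -> xyz [0.17 0.06 0.21] ang [0.001  0.0019 0.0009]
```

View pics/w2.png

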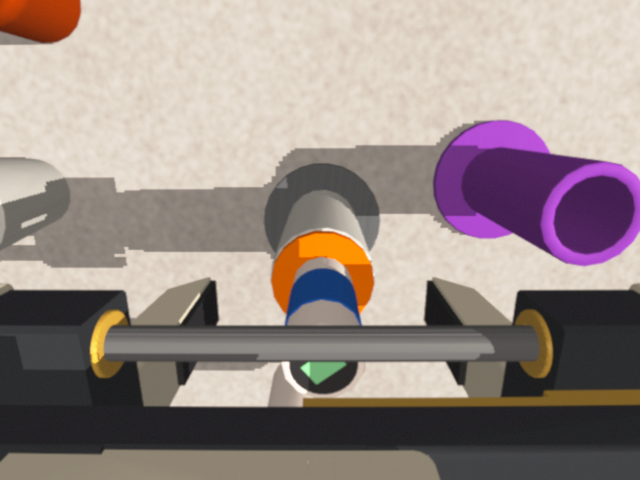

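Wand is centred between the fingers (u≈321). Checking its x from the cap and collar before closing.

Run:
```python
from h import *
s=arm.observe(); Rt=R.from_rotvec(s['ee_rot']).as_matrix()
im=cv2.imread('pics/w2.png')
print(blobs(im[:,:,::-1].copy(),(5,150,80),(16,255,255),200))
for uv,z in(((320,366),.192),((322,279),.126)):
    p=plane('wrist',uv,z); print(p.round(4), 'tool',(Rt.T@(p-s['position'])).round(4))
```

```text
[(array([39.2, 18. ]), [0, 0, 80, 42, 2902]), (array([292.2, 266.9]), [272, 231, 94, 82, 1578]), (array([360.8, 280.9]), [336, 259, 38, 54, 843])]
[0.5917 0.2236 0.192 ] tool [ 0.0004  0.0013 -0.0324]
[0.5892 0.2245 0.126 ] tool [0.0031 0.002  0.0336]
```

Call:
{"op": "jog_arm", "data": {
  "moves": [
    {"fingers": 1, "xyz": [0.1, 0.0, 0.2], "angular": [0, 0, 0]},
    {"fingers": 1, "xyz": [0.1, 0.0, 0.2], "angular": [0, 0, 0]},
    {"fingers": 1, "xyz": [0.1, 0.0, 0.2], "angular": [0, 0, 0]},
    {"fingers": 1, "xyz": [0.1, 0.0, 0.2], "angular": [0, 0, 0]},
    {"fingers": 1, "xyz": [0.1, 0.0, 0.2], "angular": [0, 0, 0]},
    {"fingers": 1, "xyz": [0.1, 0.0, 0.2], "angular": [0, 0, 0]},
    {"fingers": 1, "xyz": [0.1, 0.0, 0.2], "angular": [0, 0, 0]},
    {"fingers": 1, "xyz": [0.1, 0.0, 0.2], "angular": [0, 0, 0]}
  ],
  "grip_force": 30
}}

```text
clock: 3.38
position: [0.5901, 0.2217, 0.1552]
ee_rot: [-0.0, 3.142, 0.0]
force: [0.8, 0.5, -1.1]
width: 0.299
```

Run:
```python
from h import *
s=arm.observe(); go([.59,.223,.34],DOWN); print(s['force'],s['ft_torque'])
```

```text
t 3.375 pos [0.5901 0.2217 0.1552] F [ 0.81  0.54 -1.11] w 0.299 -> xyz [  0.     0.14 -18.48] ang [0.0001 0.     0.0002]
[ 0.8144378   0.5405886  -1.10805234] [ 0.13415618  0.01266762 -0.01385636]
```

Call:
{"op": "jog_arm", "data": {
  "moves": [
    {"fingers": 1, "xyz": [0, 0, -4], "angular": [0, 0, 0]},
    {"fingers": 1, "xyz": [0, 0, -10], "angular": [0, 0, 0]},
    {"fingers": 1, "xyz": [0, 0, -16], "angular": [0, 0, 0]},
    {"fingers": 1, "xyz": [0, 0, -18.5], "angular": [0, 0, 0]},
    {"fingers": 1, "xyz": [0, 0, -18.5], "angular": [0, 0, 0]},
    {"fingers": 1, "xyz": [0, 0, -18.5], "angular": [0, 0, 0]}
  ]
}}

```text
clock: 4.12
position: [0.5894, 0.2213, 0.3386]
ee_rot: [0.0, -3.139, 0.002]
force: [0.0, 0.8, -2.5]
width: 0.296
```

```bash
cat >> h.py <<'E'
def frame(slope,head):  # slope/heading deg -> n, tool rotation (tool z=-n, tool x down slope)
    a,h=np.radians([slope,head]); x=np.array([np.cos(h)*np.cos(a),np.sin(h)*np.cos(a),np.sin(a)]); y=np.array([-np.sin(h),np.cos(h),0]); n=np.cross(x,y)
    return n,np.c_[-x,y,-n]
E
python3 - <<'E'
from h import *
n,Rg=frame(22,-4.5); print(n,arm.observe()['width'])
im=imaging.get_image('wrist'); cv2.imwrite('pics/w3.png',im[:,:,::-1])
go(np.array([.5985,-.2500,.118])+n*(.1232+.08),Rg)
E
```

```text
[-0.37345181  0.02939129  0.92718385] 0.2964045312626277
t 4.175 pos [0.5893 0.2213 0.3383] F [-0.35 -0.41 -1.27] w 0.298 -> xyz [  6.67 -46.53   3.26] ang [ 0.0138 -0.3865  0.078 ]
```

Call:
{"op": "jog_arm", "data": {
  "moves": [
    {"fingers": 1, "xyz": [1.5, -5, 0], "angular": [0, -0.1, 0]},
    {"fingers": 1, "xyz": [3, -11, 0], "angular": [0.01, -0.2, 0.04]},
    {"fingers": 1, "xyz": [4, -17, 0], "angular": [0.014, -0.387, 0.078]},
    {"fingers": 1, "xyz": [5, -23, 0], "angular": [0.014, -0.387, 0.078]},
    {"fingers": 1, "xyz": [6, -29, 0], "angular": [0.014, -0.387, 0.078]},
    {"fingers": 1, "xyz": [6.67, -35, 1], "angular": [0.014, -0.387, 0.078]},
    {"fingers": 1, "xyz": [6.67, -41, 2], "angular": [0.014, -0.387, 0.078]},
    {"fingers": 1, "xyz": [6.67, -45, 3.2], "angular": [0.014, -0.387, 0.078]},
    {"fingers": 1, "xyz": [6.67, -46.5, 3.2], "angular": [0.014, -0.387, 0.078]},
    {"fingers": 1, "xyz": [6.67, -46.5, 3.2], "angular": [0.014, -0.387, 0.078]},
    {"fingers": 1, "xyz": [6.67, -46.5, 3.2], "angular": [0.014, -0.387, 0.078]}
  ]
}}

```text
clock: 5.55
position: [0.5232, -0.2422, 0.3074]
ee_rot: [0.107, 2.754, -0.018]
force: [1.0, 0.5, -0.9]
width: 0.299
```

Run:
```python
from h import *
n,Rg=frame(22,-4.5)
go(np.array([.5985,-.2500,.118])+n*(.1232+.08),Rg); s=arm.observe();print(s['force'],s['joints'].round(2))
im=imaging.get_image('wrist'); cv2.imwrite('pics/w4.png',im[:,:,::-1])
im=imaging.get_image('scene'); cv2.imwrite('pics/s4.png',im[:,:,::-1])
```

```text
t 5.55 pos [ 0.5232 -0.2422  0.3074] F [ 0.98  0.53 -0.92] w 0.299 -> xyz [ 0.08 -0.19  0.08] ang [0.0021 0.0017 0.0002]
[ 0.9774009   0.52636961 -0.92117168] [-0.09  0.11  0.57  1.94 -0.3   0.77  2.14]
```

View pics/w4.png

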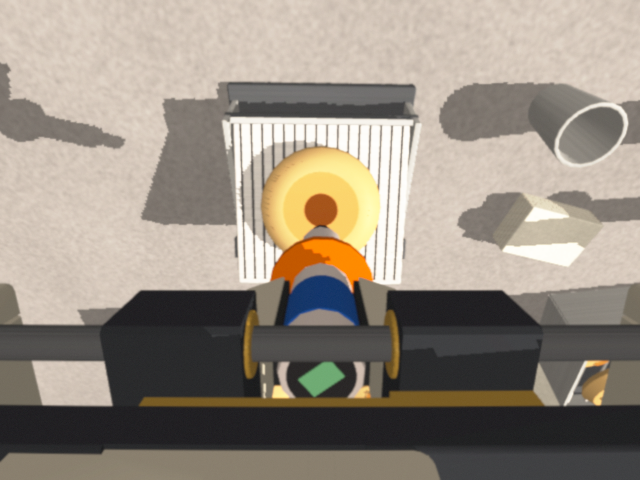

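The bed, bun and spot (320,210) are clearly visible, with the wand nose overlapping the lower part of the spot. Zooming in to get the bed corners.

Run:
```python
import cv2
a=cv2.imread("pics/w4.png")[75:295,200:445]; cv2.imwrite("pics/w4z.png",cv2.resize(a,None,fx=2.7,fy=2.7,interpolation=cv2.INTER_CUBIC))
```

```text
(no output)
```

View pics/w4z.png

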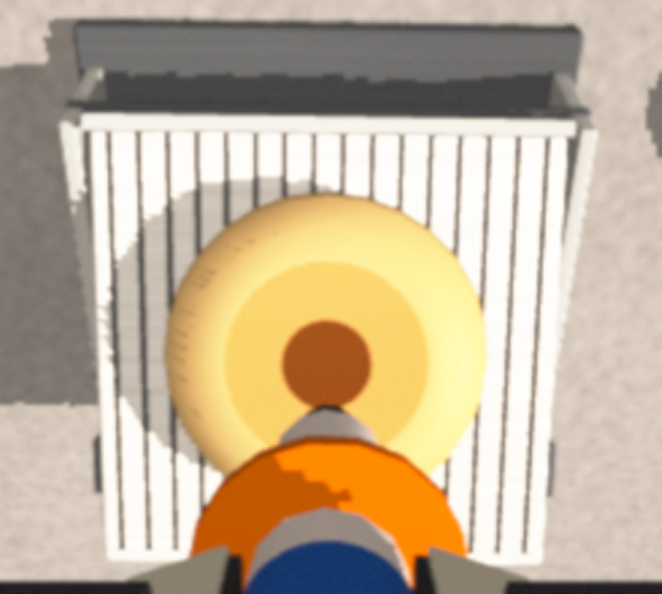

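Run:
```python
from h import *
s=arm.observe(); Rt=R.from_rotvec(s['ee_rot']).as_matrix(); p=imaging.camera_params('wrist'); H=p['hand_eye']
K=np.array([[p['fx'],0,p['cx']],[0,p['fy'],p['cy']],[0,0,1]])
Z=lambda u,v:(200+(u+.5)/2.7-.5,75+(v+.5)/2.7-.5)
# bed frame x upslope,y across(+y world= image right)
obj=np.float64([[-80,-82,0],[-80,82,0],[80,82,0],[80,-82,0]])/1000
for name,c in(('outer',[(83,114),(577,121),(541,562),(108,560)]),('inner',[(90,133),(573,137),(541,562),(108,560)])):
    px=np.float64([Z(*q) for q in c])
    ok,rv,tv=cv2.solvePnP(obj,px,K,p['dist']); e=cv2.projectPoints(obj,rv,tv,K,p['dist'])[0][:,0]-px
    Rb=Rt@H[:3,:3]@cv2.Rodrigues(rv)[0]; mid=s['position']+Rt@(H[:3,:3]@tv[:,0]+H[:3,3])
    x=Rb[:,0]; n=Rb[:,2]; print(name,'slope',np.degrees(np.arccos(n[2])).round(2),'head',np.degrees(np.arctan2(x[1],x[0])).round(2),'mid',mid.round(4),'n',n.round(3),'rms px',np.sqrt((e**2).mean()).round(2))
    o,d=ray('wrist',Z(326.5,364))
    y=Rb[:,1]; q=np.c_[n,-d]; ab=np.linalg.lstsq(q,o-mid,rcond=None)[0]; print('  spot height',ab[0].round(4),'miss',np.linalg.norm(mid+n*ab[0]-o-d*ab[1]).round(4),'spot',(o+d*ab[1]).round(4))
for st in (0.118,): print('plane',plane('wrist',Z(326.5,364),st))
print('tip now',(s['position']+Rt@[0,0,.1232]).round(4))
# triangulated spot with all three views
print(tri([ray('scene',(185.6,319.2)),ray('top',(458.9,216.5)),ray('wrist',Z(326.5,364))]))
# wand axis in w4: nose tip seen
```

```text
outer slope 20.72 head -5.21 mid [ 0.6092 -0.2466  0.098 ] n [-0.351  0.044  0.935] rms px 0.2
  spot height 0.0159 miss 0.0009 spot [ 0.6036 -0.2467  0.113 ]
inner slope 19.69 head -5.2 mid [ 0.6166 -0.2469  0.0927] n [-0.334  0.041  0.942] rms px 1.01
  spot height 0.0024 miss 0.0009 spot [ 0.6158 -0.2476  0.095 ]
plane [ 0.60018451 -0.24644525  0.118     ]
tip now [ 0.5698 -0.2454  0.1938]
(array([ 0.59789004, -0.24837781,  0.12000652]), [0.0011148529971883436, 0.001893360257172695, 0.0021971422942100457])
```

```bash
cat >> h.py <<'E'
def tool2pix(pts):
    p=imaging.camera_params('wrist'); K=np.array([[p['fx'],0,p['cx']],[0,p['fy'],p['cy']],[0,0,1]]); Hi=np.linalg.inv(p['hand_eye'])
    return cv2.projectPoints(np.atleast_2d(pts).astype(float),cv2.Rodrigues(Hi[:3,:3])[0],Hi[:3,3],K,p['dist'])[0][:,0]
E
python3 - <<'E'
from h import *
a=np.linspace(0,2*np.pi,73)
for r,z,nm in((8,.1232,'tip rim'),(13,.1012,'barrel end'),(25,.0292,'collar low rim'),(25,.0352,'collar lowface')):
    q=tool2pix(np.c_[r/1000*np.cos(a),r/1000*np.sin(a),0*a+z]); t=q[q[:,1].argmin()]; print(nm,'top',t.round(1),'zoom',((t-[200,75])*2.7).round(0),'u range zoom',((q[:,0].min()-200)*2.7).round(),((q[:,0].max()-200)*2.7).round())
n,Rg=frame(21.3,-5)
S=np.array([.599,-.2477,.1185]); print(n)
go(S+n*(.1232+.018),Rg)
E
```

```text
tip rim top [318.8 223.7] zoom [321. 402.] u range zoom 290.0 352.0
barrel end top [318.6 224.6] zoom [320. 404.] u range zoom 266.0 374.0
collar low rim top [317.5 238.4] zoom [317. 441.] u range zoom 174.0 461.0
collar lowface top [317.6 234.8] zoom [318. 431.] u range zoom 179.0 457.0
[-0.36186895  0.03165943  0.93169123]
t 5.65 pos [ 0.5235 -0.242   0.3079] F [ 0.13 -0.1  -1.14] w 0.3 -> xyz [-0.08  0.06  6.28] ang [0.0056 0.0149 0.0092]
```

Call:
{"op": "jog_arm", "data": {
  "moves": [
    {"fingers": 1, "xyz": [-0.08, -0.02, 2], "angular": [0.0056, 0.015, 0.009]},
    {"fingers": 1, "xyz": [-0.08, -0.02, 4.5], "angular": [0.0056, 0.015, 0.009]},
    {"fingers": 1, "xyz": [-0.08, -0.02, 6.2], "angular": [0.0056, 0.015, 0.009]},
    {"fingers": 1, "xyz": [-0.08, -0.02, 6.2], "angular": [0.0056, 0.015, 0.009]},
    {"fingers": 1, "xyz": [-0.08, -0.02, 6.2], "angular": [0.0056, 0.015, 0.009]},
    {"fingers": 1, "xyz": [-0.08, -0.02, 6.2], "angular": [0.0056, 0.015, 0.009]}
  ]
}}

```text
clock: 6.4
position: [0.5476, -0.2457, 0.2521]
ee_rot: [0.123, 2.766, -0.024]
force: [0.3, 0.9, -1.2]
width: 0.298
```

Run:
```python
from h import *
n,Rg=frame(21.3,-5); S=np.array([.599,-.2485,.1185])
go(S+n*(.1232+.018),Rg); s=arm.observe();print('Fn',s['force']@n)
fr=[]
a=imaging.get_image('wrist'); b=imaging.get_image('scene'); c=imaging.get_image('top')
A=cv2.resize(a[150:310,220:420],(500,400),interpolation=cv2.INTER_CUBIC); B=cv2.resize(b[240:400,115:235],(300,400),interpolation=cv2.INTER_CUBIC)
cv2.imwrite('pics/n5.png',np.hstack([A,B])[:,:,::-1]); cv2.imwrite('pics/t5.png',c[:,:,::-1])
print([ (k,v['force'].round(2)) for k,v in ((0,arm.observe()),)])
```

```text
t 6.4 pos [ 0.5476 -0.2457  0.2521] F [ 0.31  0.89 -1.16] w 0.298 -> xyz [0.06 0.17 0.19] ang [-0.0014  0.0018 -0.0016]
Fn -1.1678468805625064
[(0, array([ 0.28, -0.18, -2.36]))]
```

View pics/n5.png

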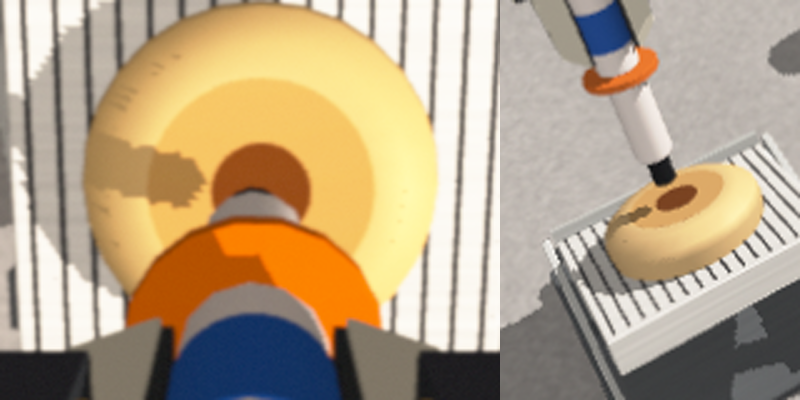

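Run:
```python
from h import *
for g in (.010,.015,.02,.025):
    q=tool2pix([[0,0,.1232+g],[.001,0,.1232+g],[0,.015,.1232+g]]); print(g,q[0].round(1),'px/mm',(q[1]-q[0]).round(2),'15mm',(q[2]-q[0])[0].round(1))
from h import *
b=cv2.imread('pics/n5.png')
print(blobs(b[:,:,::-1].copy(),(3,150,60),(13,255,190),100)[:6])
```

```text
0.01 [318.9 231. ] px/mm [-0.   -1.33] 15mm 20.7
0.015 [318.9 229.2] px/mm [-0.   -1.31] 15mm 20.3
0.02 [319.  227.5] px/mm [-0.   -1.29] 15mm 20.0
0.025 [319.  225.8] px/mm [-0.   -1.27] 15mm 19.7
[(array([600.7,  83.4]), [584, 69, 52, 25, 540]), (array([262.7, 175.6]), [213, 144, 96, 75, 4139]), (array([675.8, 197.6]), [657, 186, 40, 25, 630]), (array([250.9, 221.6]), [207, 217, 94, 14, 502]), (array([184.5, 290.5]), [127, 231, 148, 127, 3946]), (array([181.1, 283.7]), [172, 277, 21, 15, 110])]
```

Run:
```python
from h import *
s=arm.observe(); Rt=R.from_rotvec(s['ee_rot']).as_matrix(); tip=s['position']+Rt@[0,0,.1232]
p=imaging.camera_params('scene'); K=np.array([[p['fx'],0,p['cx']],[0,p['fy'],p['cy']],[0,0,1]])
pr=cv2.projectPoints(tip[None],p['rvec'],p['tvec'],K,p['dist'])[0][0,0]
sc=lambda u,v:np.array([115+(u+.5-500)/2.5-.5,240+(v+.5)/2.5-.5])
seen=sc(664,179); b=seen-pr; print('tip',tip.round(4),'scene pred',pr.round(1),'seen',seen,'bias',b.round(1))
spot=sc(675.8,197.6)-b
for wb in ((2.7,1.0),(2.7,0)):
    x,e=tri([ray('scene',spot),ray('wrist',np.array((324.2,225.8))-wb)])
    print('spot rel tip in tool mm',(Rt.T@(x-tip)*1000).round(1),np.round(e,4),'world',x.round(4))
x,e=tri([ray('scene',spot+b),ray('wrist',(324.2,225.8))]); print('raw',x.round(4),np.round(e,4),(Rt.T@(x-tip)*1000).round(1))
t=cv2.imread('pics/t5.png')[150:270,390:520]; cv2.imwrite('pics/t5z.png',cv2.resize(t,None,fx=4,fy=4,interpolation=cv2.INTER_CUBIC))
```

```text
tip [ 0.5922 -0.2497  0.137 ] scene pred [181.6 311.1] seen [180.3 311.3] bias [-1.3  0.2]
spot rel tip in tool mm [ 2.3  2.4 19.1] [0.0005 0.0005] world [ 0.5973 -0.2478  0.1183]
spot rel tip in tool mm [ 1.6  2.3 18.7] [0.0004 0.0004] world [ 0.5978 -0.2478  0.119 ]
raw [ 0.5972 -0.2478  0.1194] [0.0016 0.0016] [ 2.   2.3 18.1]
```

Call:
{"op": "jog_arm", "data": {
  "moves": [
    {"fingers": 1, "xyz": [0.2, 0.2, 0.5], "angular": [0, 0, 0]},
    {"fingers": 1, "xyz": [0.2, 0.2, 1.0], "angular": [0, 0, 0]},
    {"fingers": 1, "xyz": [0.2, 0.2, 1.2], "angular": [0, 0, 0]},
    {"fingers": 1, "xyz": [0.2, 0.2, 1.2], "angular": [0, 0, 0]},
    {"fingers": 1, "xyz": [0.2, 0.2, 1.2], "angular": [0, 0, 0]}
  ]
}}

```text
clock: 7.18
position: [0.5502, -0.2439, 0.2393]
ee_rot: [0.123, 2.767, -0.024]
force: [-0.1, 0.2, -2.0]
width: 0.3
```

```bash
cat >> h.py <<'E'
def feel(k=10):
    n,Rg=frame(21.3,-5); f=[];q=[];w=[]
    for i in range(k):
        s=arm.observe(); f.append(s['force']);q.append(s['position']);w.append(s['ee_rot']); im=imaging.get_image('wrist')
    f=np.array(f); q=np.mean(q,0); Rt=R.from_rotvec(w).mean().as_matrix()
    print('t',s['clock'],'Fn',(f@n).mean().round(2),'sd',(f@n).std().round(2),'F',f.mean(0).round(2),'pos',q.round(4),'tip h along n from S',((q+Rt@[0,0,.1232]-[.5975,-.2478,.1185])@Rg*1000*[-1,1,-1]).round(2),'tilt err deg',np.degrees(R.from_matrix(Rt.T@Rg).as_rotvec()).round(2))
    return im
E
python3 - <<'E'
from h import *
im=feel(10)
E
```

```text
t 7.625 Fn -1.47 sd 0.17 F [ 0.16  0.05 -1.52] pos [ 0.5502 -0.2438  0.2393] tip h along n from S [-0.31 -0.25  6.6 ] tilt err deg [-0.07  0.03 -0.08]
```

Call:
{"op": "jog_arm", "data": {
  "moves": [
    {"fingers": 1, "xyz": [0, 0, 0.3], "angular": [0, 0, 0]},
    {"fingers": 1, "xyz": [0, 0, 0.6], "angular": [0, 0, 0]},
    {"fingers": 1, "xyz": [0, 0, 0.8], "angular": [0, 0, 0]},
    {"fingers": 1, "xyz": [0, 0, 1.0], "angular": [0, 0, 0]},
    {"fingers": 1, "xyz": [0, 0, 1.0], "angular": [0, 0, 0]},
    {"fingers": 1, "xyz": [0, 0, 1.0], "angular": [0, 0, 0]}
  ]
}}

```text
clock: 8.43
position: [0.5538, -0.2441, 0.23]
ee_rot: [0.123, 2.767, -0.024]
force: [-1.9, 0.2, 1.5]
width: 0.299
```

Run:
```python
from h import *
im=feel(10)
```

```text
t 8.875 Fn 1.89 sd 0.36 F [-1.17  0.18  1.57] pos [ 0.5538 -0.2441  0.23  ] tip h along n from S [-0.3  -0.25 -3.39] tilt err deg [-0.07  0.03 -0.09]
```

Call:
{"op": "jog_arm", "data": {
  "moves": [
    {"fingers": 1, "xyz": [0, 0, 0.05], "angular": [0, 0, 0]},
    {"fingers": 1, "xyz": [0, 0, 0.05], "angular": [0, 0, 0]},
    {"fingers": 1, "xyz": [0, 0, 0.05], "angular": [0, 0, 0]},
    {"fingers": 1, "xyz": [0, 0, 0.05], "angular": [0, 0, 0]},
    {"fingers": 1, "xyz": [0, 0, 0.05], "angular": [0, 0, 0]},
    {"fingers": 1, "xyz": [0, 0, 0.05], "angular": [0, 0, 0]},
    {"fingers": 1, "xyz": [0, 0, 0.05], "angular": [0, 0, 0]},
    {"fingers": 1, "xyz": [0, 0, 0.05], "angular": [0, 0, 0]},
    {"fingers": 1, "xyz": [0, 0, 0.05], "angular": [0, 0, 0]},
    {"fingers": 1, "xyz": [0, 0, 0.05], "angular": [0, 0, 0]},
    {"fingers": 1, "xyz": [0, 0, 0.05], "angular": [0, 0, 0]},
    {"fingers": 1, "xyz": [0, 0, 0.05], "angular": [0, 0, 0]}
  ]
}}

```text
clock: 10.42
position: [0.554, -0.2441, 0.2295]
ee_rot: [0.123, 2.767, -0.024]
force: [-0.9, 0.5, 2.2]
width: 0.305
```

Run:
```python
from h import *
im=feel(16)
b=imaging.get_image('scene')
A=cv2.resize(im[150:310,220:420],(500,400),interpolation=cv2.INTER_CUBIC); B=cv2.resize(b[240:400,115:235],(300,400),interpolation=cv2.INTER_CUBIC)
cv2.imwrite('pics/n6.png',np.hstack([A,B])[:,:,::-1])
feel(16); print(arm.observe()['clock'])
```

```text
t 11.175 Fn 2.11 sd 0.53 F [-0.89  0.1   1.91] pos [ 0.5539 -0.2441  0.2294] tip h along n from S [-0.38 -0.23 -3.97] tilt err deg [-0.07  0.02 -0.08]
t 12.025 Fn 2.23 sd 0.41 F [-1.26  0.06  1.9 ] pos [ 0.5539 -0.2441  0.2294] tip h along n from S [-0.39 -0.23 -3.97] tilt err deg [-0.07  0.02 -0.08]
12.075
```

View pics/n6.png

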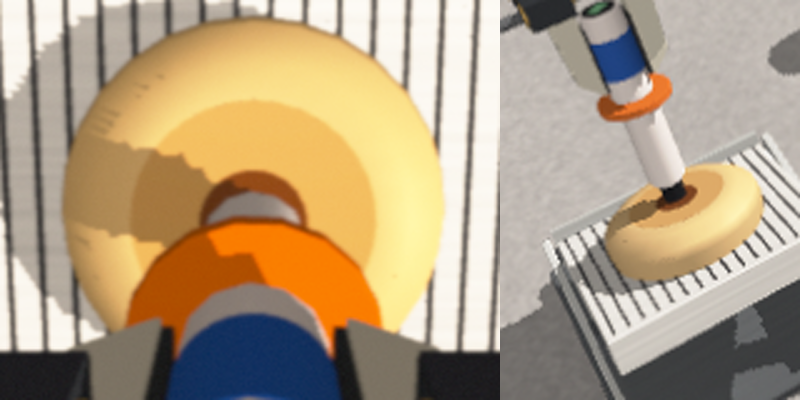

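The nose sits centred on the spot at about 7 mm in, and it has held still for over 2 s. The wand hasn't slipped in the jaws. Retreating.

Call:
{"op": "jog_arm", "data": {
  "moves": [
    {"fingers": 1, "xyz": [0, 0, 0], "angular": [0, 0, 0]},
    {"fingers": 1, "xyz": [0, 0, 0], "angular": [0, 0, 0]},
    {"fingers": 1, "xyz": [0, 0, 0], "angular": [0, 0, 0]},
    {"fingers": 1, "xyz": [0, 0, 0], "angular": [0, 0, 0]},
    {"fingers": 1, "xyz": [0, 0, -1], "angular": [0, 0, 0]},
    {"fingers": 1, "xyz": [0, 0, -3], "angular": [0, 0, 0]},
    {"fingers": 1, "xyz": [0, 0, -7], "angular": [0, 0, 0]},
    {"fingers": 1, "xyz": [0, 0, -11], "angular": [0, 0, 0]},
    {"fingers": 1, "xyz": [0, 0, -11], "angular": [0, 0, 0]},
    {"fingers": 1, "xyz": [0, 0, -11], "angular": [0, 0, 0]}
  ]
}}

```text
clock: 13.32
position: [0.5138, -0.2399, 0.3314]
ee_rot: [0.123, 2.768, -0.023]
force: [-0.5, 0.8, -2.8]
width: 0.302
```

Run:
```python
from h import *
go([.5900,.2219,.338],DOWN)
```

```text
t 13.325 pos [ 0.5138 -0.2399  0.3314] F [-0.54  0.82 -2.77] w 0.302 -> xyz [-3.51 46.67  0.66] ang [-0.0164  0.3713 -0.0875]
```

Call:
{"op": "jog_arm", "data": {
  "moves": [
    {"fingers": 1, "xyz": [0, 5, 0], "angular": [0, 0, 0]},
    {"fingers": 1, "xyz": [-0.5, 11, 0], "angular": [0, 0.08, 0]},
    {"fingers": 1, "xyz": [-1, 17, 0], "angular": [0, 0.16, -0.04]},
    {"fingers": 1, "xyz": [-2, 23, 0], "angular": [-0.016, 0.25, -0.0875]},
    {"fingers": 1, "xyz": [-3, 29, 0.2], "angular": [-0.0164, 0.3713, -0.0875]},
    {"fingers": 1, "xyz": [-3.51, 35, 0.4], "angular": [-0.0164, 0.3713, -0.0875]},
    {"fingers": 1, "xyz": [-3.51, 41, 0.66], "angular": [-0.0164, 0.3713, -0.0875]},
    {"fingers": 1, "xyz": [-3.51, 46.67, 0.66], "angular": [-0.0164, 0.3713, -0.0875]},
    {"fingers": 1, "xyz": [-3.51, 46.67, 0.66], "angular": [-0.0164, 0.3713, -0.0875]},
    {"fingers": 1, "xyz": [-3.51, 46.67, 0.66], "angular": [-0.0164, 0.3713, -0.0875]},
    {"fingers": 1, "xyz": [-3.51, 46.67, 0.66], "angular": [-0.0164, 0.3713, -0.0875]}
  ]
}}

```text
clock: 14.7
position: [0.5908, 0.2195, 0.3377]
ee_rot: [-0.005, -3.141, 0.003]
force: [-0.8, -0.0, -1.9]
width: 0.299
```

Run:
```python
from h import *
go([.5900,.2219,.250],DOWN)
im=imaging.get_image('wrist');a=cv2.imread('pics/w3.png')[:,:,::-1]
cv2.imwrite('pics/cmp.png',cv2.resize(np.hstack([a[80:340,180:460],im[80:340,180:460]]),(800,371))[:,:,::-1])
```

```text
t 14.7 pos [0.5908 0.2195 0.3377] F [-0.8  -0.04 -1.85] w 0.299 -> xyz [0.08 0.26 8.77] ang [-0.0016 -0.0001 -0.003 ]
```

View pics/cmp.png

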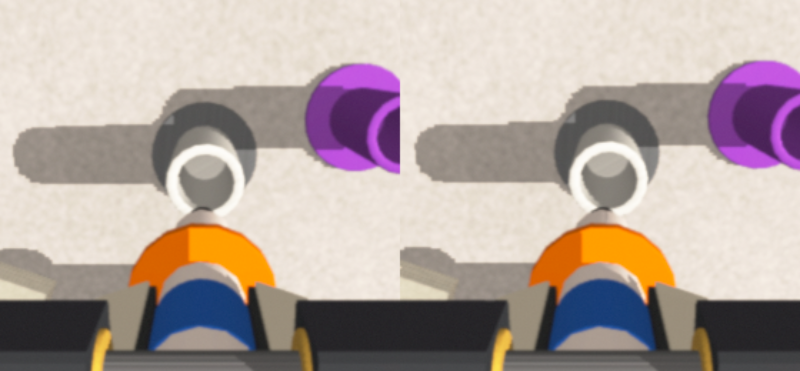

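The wand and holder look the same as just after lift-off, so there was no slip. Descending.

Call:
{"op": "jog_arm", "data": {
  "moves": [
    {"fingers": 1, "xyz": [0.06, 0.24, 3], "angular": [-0.0016, 0, -0.003]},
    {"fingers": 1, "xyz": [0.06, 0.24, 6], "angular": [-0.0016, 0, -0.003]},
    {"fingers": 1, "xyz": [0.06, 0.24, 7.5], "angular": [-0.0016, 0, -0.003]},
    {"fingers": 1, "xyz": [0.06, 0.24, 7.5], "angular": [-0.0016, 0, -0.003]},
    {"fingers": 1, "xyz": [0.06, 0.24, 7.5], "angular": [-0.0016, 0, -0.003]}
  ]
}}

```text
clock: 15.38
position: [0.5907, 0.2235, 0.2645]
ee_rot: [-0.003, 3.139, 0.003]
force: [0.7, 0.1, -1.2]
width: 0.301
```

Run:
```python
from h import *
go([.5900,.2219,.1565],DOWN)
```

```text
t 15.375 pos [0.5907 0.2235 0.2645] F [ 0.73  0.1  -1.21] w 0.301 -> xyz [ 0.1  -0.18 10.8 ] ang [0.0017 0.0023 0.002 ]
```

Call:
{"op": "jog_arm", "data": {
  "moves": [
    {"fingers": 1, "xyz": [0.07, -0.13, 0], "angular": [0.0017, 0.002, 0.002]},
    {"fingers": 1, "xyz": [0.07, -0.13, 2], "angular": [0.0017, 0.002, 0.002]},
    {"fingers": 1, "xyz": [0.07, -0.13, 4], "angular": [0.0017, 0.002, 0.002]},
    {"fingers": 1, "xyz": [0.07, -0.13, 6], "angular": [0.0017, 0.002, 0.002]},
    {"fingers": 1, "xyz": [0.07, -0.13, 8], "angular": [0.0017, 0.002, 0.002]},
    {"fingers": 1, "xyz": [0.07, -0.13, 9.5], "angular": [0.0017, 0.002, 0.002]},
    {"fingers": 1, "xyz": [0.07, -0.13, 10.3], "angular": [0.0017, 0.002, 0.002]},
    {"fingers": 1, "xyz": [0.07, -0.13, 10.7], "angular": [0.0017, 0.002, 0.002]},
    {"fingers": 1, "xyz": [0.07, -0.13, 10.7], "angular": [0.0017, 0.002, 0.002]},
    {"fingers": 1, "xyz": [0.07, -0.13, 10.7], "angular": [0.0017, 0.002, 0.002]}
  ]
}}

```text
clock: 16.62
position: [0.5897, 0.2225, 0.1568]
ee_rot: [0.001, -3.141, 0.001]
force: [0.2, 0.2, -1.2]
width: 0.301
```

Run:
```python
from h import *
go([.5900,.2219,.1555],DOWN); feel(6)
```

```text
t 16.625 pos [0.5897 0.2225 0.1568] F [ 0.16  0.21 -1.16] w 0.301 -> xyz [-0.03 -0.06  0.13] ang [-0.0004 -0.0006  0.0004]
t 16.875 Fn -1.38 sd 0.28 F [ 0.19  0.07 -1.41] pos [0.5896 0.2225 0.1567] tip h along n from S [-76.49 467.78 -61.44] tilt err deg [  0.91 -21.33   4.97]
```

Still hanging free with about 1 mm to go. Lowering that, then opening and lifting off.

Call:
{"op": "jog_arm", "data": {
  "moves": [
    {"fingers": 1, "xyz": [0, 0, 0.12], "angular": [0, 0, 0]},
    {"fingers": 1, "xyz": [0, 0, 0.12], "angular": [0, 0, 0]},
    {"fingers": 1, "xyz": [0, 0, 0.12], "angular": [0, 0, 0]},
    {"fingers": 0.4, "xyz": [0, 0, 0.12], "angular": [0, 0, 0]},
    {"fingers": -1, "xyz": [0, 0, 0.12], "angular": [0, 0, 0]},
    {"fingers": -1, "xyz": [0, 0, 0.12], "angular": [0, 0, 0]},
    {"fingers": -1, "xyz": [0, 0, 0.12], "angular": [0, 0, 0]},
    {"fingers": -1, "xyz": [0, 0, 0.12], "angular": [0, 0, 0]},
    {"fingers": -1, "xyz": [0, 0, 0.12], "angular": [0, 0, 0]},
    {"fingers": -1, "xyz": [0, 0, 0.12], "angular": [0, 0, 0]}
  ]
}}

```text
clock: 18.18
position: [0.5894, 0.2225, 0.1551]
ee_rot: [0.001, -3.14, 0.001]
force: [-0.8, -0.4, -0.4]
width: 0.905
```

Call:
{"op": "jog_arm", "data": {
  "moves": [
    {"fingers": -1, "xyz": [0, 0, -4], "angular": [0, 0, 0]},
    {"fingers": -1, "xyz": [0, 0, -9], "angular": [0, 0, 0]},
    {"fingers": -1, "xyz": [0, 0, -14], "angular": [0, 0, 0]},
    {"fingers": -1, "xyz": [0, 0, -14], "angular": [0, 0, 0]},
    {"fingers": -1, "xyz": [0, 0, -14], "angular": [0, 0, 0]},
    {"fingers": -1, "xyz": [0, 0, -14], "angular": [0, 0, 0]}
  ]
}}

```text
clock: 18.92
position: [0.5889, 0.2224, 0.2936]
ee_rot: [0.001, -3.138, 0.003]
force: [0.2, 0.6, -0.8]
width: 0.997
```

Run:
```python
from h import *
s=arm.observe(); print(s['position'],s['force'],s['width'],s['clock'])
a=imaging.get_image('wrist'); b=imaging.get_image('scene')
cv2.imwrite('pics/end.png',np.hstack([cv2.resize(a,(400,300)),cv2.resize(b,(400,300))])[:,:,::-1])
for q in ('or',): print(blobs(b,(5,200,120),(14,255,255)))
```

```text
[0.58886923 0.22239705 0.29355903] [ 0.19034262  0.57576438 -0.76809108] 0.9970551913277297 18.925
[(array([377.7, 203.8]), [367, 196, 22, 13, 117]), (array([275.7, 226.6]), [272, 222, 7, 9, 30]), (array([411.4, 238.4]), [396, 224, 33, 24, 330])]
```

View pics/end.png

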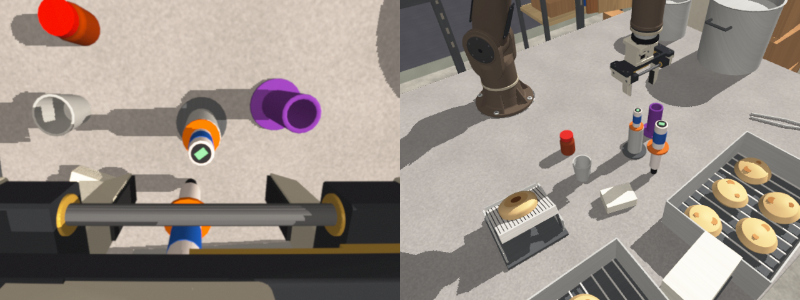

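The wand is back in its holder, with its collar at scene (377.7,203.8) against (377.6,203.6) at the start. Jar, tin, sleeves and big wand look unmoved, and the gripper is open and clear.

```bash
python3 -c "
from cell import job; print(job.sign_off())"
```

```text
the job is handed in; nothing more can be done
None
```

I took the smaller wand from the grey holder and pressed its nose square-on to the bun's dark spot. I then stood the wand back in the holder, let go and handed the job in at about 19 s. No verdict was reported.

- **Press:** contact force rose about 3.6 N over the free reading, which puts the nose about 7 mm of 14 mm in. It held still for about 3 s, and the commanded tilt was reached to within 0.1°.
- **Final checks:** the wand's collar is within 0.2 px of where it started in the scene view. The jar, tin, sleeves and larger wand look unmoved, though I compared those by eye only. The gripper is open and clear.
- **Disagreements:**
  - The slope measured 22.0° from two views and 20.7° from the wrist view; I used 21.3°.
  - The wrist camera showed a sideways bias of about 1.7 mm, which I corrected.
  - The wrist view put the spot only 16 mm above the bed, outside the 20–46 mm range, so I did not use that height. I felt the crust about 3 mm higher than the two-view estimate.

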